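# Fetch the glue-up weight from the drawer

### The job

The cardboard piece on the small green cutting mat has to be held flat while its glue dries. Pull the top drawer of the little white-fronted cabinet all the way out to its stop, then take out the weight with the red knob and set it down gently, upright, near the middle of the cardboard piece. Leave the drawer fully out, the blue-knobbed weight standing in the drawer, and everything else as it is.

Things in the scene. Friction and masses are not known exactly. Their poses are not given: they have to be found in the camera images.
- cabinet: Fixed plywood desktop cabinet with two white drawer fronts, 220 deep (x) x 290 wide (y) x 160 high. Origin: centre of its underside. Its front is the -x side at yaw 0; the drawers slide out along its own -x. A few flat offcuts, 6 high together, lie on its top. Its position and yaw vary.
- cabinet_drawer0 (a joint): Slide of the top drawer in m: 0 shut, 0.150 fully out at its stop. It may start slightly open. About 1 to 3 N moves it.
- cabinet_drawer0_handle (a point): Middle of the top drawer's handle: a horizontal round dark steel bar, 11 thick and 120 long along the cabinet's y, 122 above the table, 35 in front of the drawer front (29 free behind the bar), 38 below the cabinet's top. Two 8 thick stems join it to the front 51 either side of the middle. Moves with the drawer; axes as the cabinet's.
- drawer_floor (a point): Middle of the top drawer's inner floor, 90 above the table; moves with the drawer, axes as the cabinet's. Inside, the drawer is 175 (x) by 254 (y), walls 48 above this floor (front panel 57), with a 6 thick, 40 high divider along x through the middle: two compartments side by side, 124 wide.
- cabinet_drawer1 (a joint): Slide of the lower drawer in m, 0 shut. Its equal handle lies 68 below the upper one. To be left shut.
- red_weight: Weight of about 0.2 kg with a red knob, standing in one compartment of the top drawer (hidden under the cabinet's top until the drawer is out). Steel foot 40 diameter x 14 high, neck 16 diameter to 22, red cylindrical knob 24 diameter from 22 to 48 high (its top). Origin: centre of the underside, z up. Grip the knob.
- blue_weight: The same weight with a blue knob, in the other compartment (which is which varies). To be left standing there.
- mat: Fixed green cutting mat 150 (x) x 130 (y) x 3 high, with a brown cardboard piece 110 (x) x 90 (y) x 5 high at its centre, top 8 above the table. Origin: centre of the underside. May lie to the left or to the right of the cabinet, with some yaw.
- mug: White mug, 76 diameter, 85 high, with a handle; on the other side from the mat. Origin: centre of its underside. Bystander.
- tape: Roll of amber tape lying flat, 90 outside diameter, 24 high. Origin: centre of its underside. Bystander.
- figure: Cardboard animal figure, base 60 x 80, 134 high, standing on the table beside the cabinet. Origin: centre of its underside. Bystander.

How it is judged (in metres and radians):
On the way, in this order (a step that is already met when the one before it is completed fails the run):
1. the top drawer is pulled out to its stop (at least 140 of 150 mm) with the red weight still in it (value of joint cabinet_drawer0 above 0.14 m and z of red_weight in the frame of drawer_floor below 0.03 m), for 0.2 s.
2. the red weight is lifted out of the drawer (z of red_weight in the frame of drawer_floor above 0.05 m), for 0.1 s.
At the end, for the whole second after the job is handed in: Red weight upright (0.12 rad), at rest on the cardboard, centre within 42 mm (mat x) and 34 mm (mat y) of its middle; top drawer out at least 135 of 150 mm, lower one under 20 mm; blue weight standing (0.15 rad) on the top drawer's floor (x of red_weight in the frame of mat between -0.042 and 0.042 m and y of red_weight in the frame of mat between -0.034 and 0.034 m and z of red_weight in the frame of mat between 0.004 and 0.012 m and angle between red_weight's own z axis and vertical below 0.12 rad and linear speed of red_weight below 0.02 m/s and value of joint cabinet_drawer0 above 0.135 m and value of joint cabinet_drawer1 below 0.02 m and z of blue_weight in the frame of drawer_floor between -0.005 and 0.01 m and x of blue_weight in the frame of drawer_floor between -0.09 and 0.09 m and y of blue_weight in the frame of drawer_floor between -0.13 and 0.13 m and angle between blue_weight's own z axis and vertical below 0.15 rad); the robot touches nothing.
It fails at once if the red weight is dropped (falls freely faster than 0.7 m/s, i.e. from more than about 25 mm) (linear speed of red_weight above 0.7 m/s and contact force between the fingers and red_weight below 0.05 N).
It fails at once if the blue weight is lifted more than 30 mm off the drawer floor (z of blue_weight in the frame of drawer_floor above 0.03 m).
It fails at once if the lower drawer is pulled out by more than 30 mm (value of joint cabinet_drawer1 above 0.03 m).
It fails at once if the mug, tape roll or cardboard figure is shifted by more than 40 mm (distance of any of mug, tape, figure from where it was at the start of the episode above 0.04 m).
It also fails if it takes over 59 s, if anything falls off the work surface, if the arm or the gripper's body presses on something with over 40 N, if the wrist force passes 120 N, or if a joint passes its speed limit or range.

### The arm

A 6-joint arm with a two-finger parallel gripper is mounted at the origin on the work surface. World frame = base frame: x ahead of the robot, y to its left, z up, the work surface at z = 0. Lengths are in mm, angles in rad, forces in N, time in s.
With the tool pointing down it reaches from about 325 to 850 mm from the base axis. Payload 4.4 kg.
Tool frame: the origin (TCP) lies at the very end of the fingers, on their centre line; the grasp point (between the pads) lies 19 mm behind it; z points along the fingers, y is the line along which they close (so a half turn about z gives the same grasp; the last joint's range is limited). The gripper opens to 94 mm and grips with 3 to 60 N. Pads are 16 mm wide; open, the fingers measure 119 mm over their backs; the gripper's body (75 mm by 177 mm) begins 78 mm behind the grasp point.
Start: joints at [-1.431, 0.207, 1.542, -0, 1.393, -0.15], TCP at [164.3, -551.029, 205.447] pointing down, gripper open.
Joint ranges: [-2.73, 2.73], [-0.86, 2.22], [0.23, 2.46], [-1.11, 4.25], [0.08, 2.63], [-2.82, 2.82]. Speed limits (rad/s): [2.79, 2.79, 3.14, 3.14, 3.14, 3.14].

### API

Orientations are given as a rotation vector (axis times angle).
In Python, from plant import monitor, vision, job gives the robot as it stands.
- The arm moves only by the shell command python3 -m creep 'ROWS' [OPENING] [FORCE]. ROWS is a JSON object of lists of equal length, an entry for each row: "dp": the shift along the world's x, y, z in mm, a list of three; "rotation": the turn, a rotation vector about the world's x, y, z in degrees, a list of three. In form: {"dp": [[dx, dy, dz], ...], "rotation": [[ax, ay, az], ...]}. A call has 1 to 12 rows; each row is the pose to reach, as a shift and turn from the pose commanded when the call began; what a row does not reach only later rows make up. A row lasts 1/8 s, in which the tool goes at most 62.5 mm and 10.7 degrees, less where a joint would pass 70% of its speed; a pose out of reach is approached as far as the arm can. A call with a gripper value outside its range is refused whole. OPENING is the finger opening in mm, from 0 to 94, set as the call begins (- or left out, the last holds). The fingers move at their own pace and stop on an object; FORCE is the grip in N (left out, the last holds). Time passes only in rows, so rows that repeat a pose let the fingers close. It gives the time, the measured TCP pose, the force, the opening and the grip force at its end, in the units of the state.
- monitor.observe(): the state, without advancing time (a new reading comes with each control period).
- vision.grab_frame(name): name is "scene" or "top"; returns a dict with "image" (400x640x3 uint8, blue, green, red), "fx", "fy", "cx", "cy" (pixels), "pose" (4x4, takes a point from camera to world coordinates). Camera axes: x right, y down, z forward; pixel columns grow to the right and rows downward; lengths in mm; the calibration is good to about 2 mm. A picture is of the moment at which its call begins. There is no depth.
- job.sign_off(): hands the job in; it is judged then, once.
The state is a dict: "clock": time; "joint_pos": joint angles; "qd": joint speeds; "tau": joint torques, N m; "ee_pos": TCP position; "orientation": TCP orientation; "contact_force": force on the tool from outside, world axes, zero at the start; "wrist_torque": the same for the moment, N m; "grip_width": finger opening in mm; "gripper_force": force on a finger pad.
Only numpy, scipy, OpenCV 4.12 (cv2) and the standard library are available. Lean on these libraries where they do the work, as an engineer would, in place of code of your own. Each camera call takes 0.05 s, during which the arm holds its last target. There are 200 camera calls.

## Working session

There is one attempt and no reset: what is moved stays moved. The work goes in short steps, Python scripts to look and compute and a shell command to move; the robot and the scene stay as the last step left them, time stands still between calls to the robot, and variables do not carry over. Pictures are saved under pics/ and viewed, at most 10 in all, crops included, and the job is handed in when it is done.

```bash
mkdir -p pics
cat > h.py <<'E'
import numpy as np, cv2
from plant import monitor, vision, job
def grab(n,f):
    d=vision.grab_frame(n); cv2.imwrite('pics/'+f,d['image']); return d
def ray(d,u,v,z):
    P=np.array(d['pose']); r=P[:3,:3]@np.array([(u-d['cx'])/d['fx'],(v-d['cy'])/d['fy'],1.]); o=P[:3,3]
    return o+r*(z-o[2])/r[2]
E
python3 - <<'E'
from h import *
import pickle
for n in('scene','top'):
    d=grab(n,n+'0.png'); pickle.dump(d,open(n+'0.pkl','wb')); print(n,d['fx'],d['cx'],d['cy'],np.round(d['pose'],3).tolist())
print(monitor.observe())
E
```

```text
scene 424.29872266471307 312.50144621070933 203.76228192256195 [[-0.052, 0.622, -0.782, 1434.266], [0.999, 0.022, -0.049, 29.442], [-0.013, -0.783, -0.622, 736.803], [0.0, 0.0, 0.0, 1.0]]
top 421.41770314340175 319.58604761001226 196.99574618681999 [[0.081, -0.969, 0.233, 357.903], [-0.997, -0.08, 0.013, -23.345], [0.006, -0.234, -0.972, 1156.863], [0.0, 0.0, 0.0, 1.0]]
{'clock': 0.1, 'joint_pos': array([-1.43149992e+00,  2.07333818e-01,  1.54276430e+00,  2.19881388e-06,
        1.39350619e+00, -1.50506349e-01]), 'qd': array([ 0.0008766 , -0.00123839, -0.0023995 , -0.00026766, -0.00078902,
        0.00060738]), 'tau': array([ 7.02653251e-04, -3.71862638e+01, -2.82292074e+01,  7.00789830e-02,
        3.11568228e-02, -4.34405467e-05]), 'ee_pos': array([ 164.20046004, -550.3151551 ,  204.42966488]), 'orientation': array([-3.10667880e+00, -4.53338705e-01, -2.10966137e-05]), 'contact_force': array([ 0.35781688,  0.33329043, -0.33591447]), 'wrist_torque': array([ 0.02636393, -0.02346788, -0.01512726]), 'gripper_force': 0.0, 'grip_width': 94.10415397086918}
```

View pics/scene0.png

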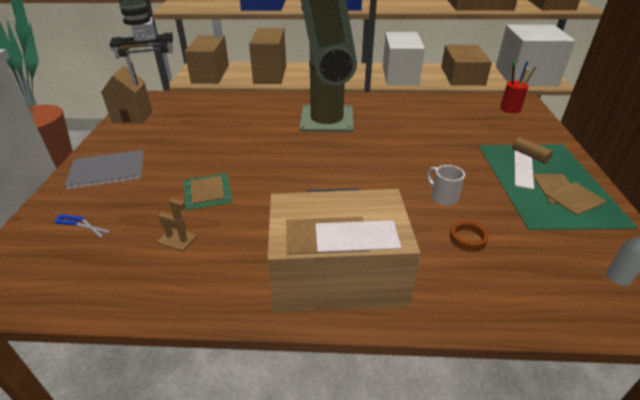

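View pics/top0.png

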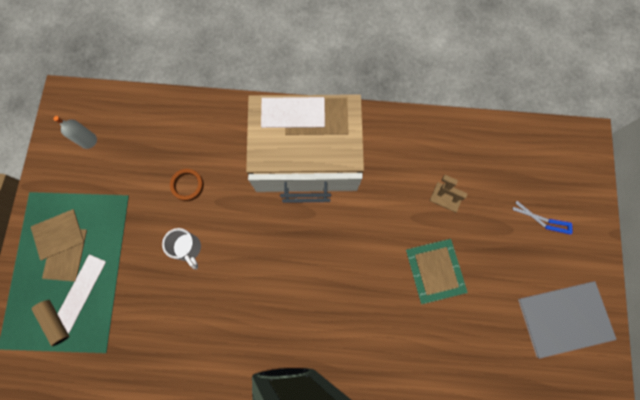

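The top view shows the cabinet at about u 247–362, v 95–190, with its handle at about (305,198). The mat is at about (437,270), the figure at (450,193), and the mug and tape are to the left. Next I'll measure the handle and the mat.

Run:
```python
from h import *
import pickle
d=pickle.load(open('top0.pkl','rb')); im=d['image']
hsv=cv2.cvtColor(im,cv2.COLOR_BGR2HSV)
g=cv2.inRange(hsv,(65,60,30),(95,255,255)); g[:,:390]=0;g[:,480:]=0;g[:225]=0;g[310:]=0
p=cv2.findNonZero(g); r=cv2.minAreaRect(p); print('mat',r)
c=np.array([ray(d,*q,3)[:2] for q in cv2.boxPoints(r)]); print(c.round(1).tolist(), c.mean(0), cv2.minAreaRect(c.astype(np.float32)))
# handle: dark bar
roi=im[180:210,265:345].max(2); 
m=np.zeros(im.shape[:2],np.uint8); m[193:207,270:340]=(im[193:207,270:340].max(2)<85)*255
n,l,s,ce=cv2.connectedComponentsWithStats(m); print(s[1:],ce[1:])
cv2.imwrite('pics/c0.png',cv2.resize(im[85:215,235:375],None,fx=5,fy=4.5,interpolation=cv2.INTER_CUBIC))
```

```text
mat ((436.2547607421875, 270.8502197265625), (56.284996032714844, 46.35765838623047), 74.2913589477539)
[[505.5, -256.1], [550.2, -377.7], [407.3, -419.7], [365.0, -301.3]] [ 457.01045241 -338.67572701] ((457.59564208984375, -339.47869873046875), (152.862060546875, 129.46617126464844), 17.836225509643555)
[[281 193  50  10 371]] [[305.25876011 197.31536388]]
```

View pics/c0.png

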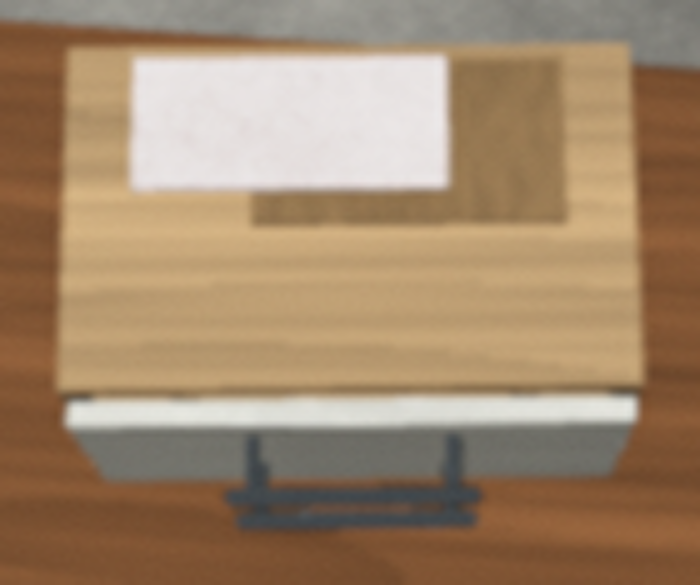

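The crop shows the top handle bar as the upper dark bar, from crop (227,496) to (480,495). The cabinet's top front edge runs from crop (57,388) to (643,386), and the back edge from (66,46) to (630,43).

Run:
```python
from h import *
import pickle
d=pickle.load(open('top0.pkl','rb'))
f=lambda x,y,z: ray(d,235+x/5-.4,85+y/4.5-.4,z)[:2].round(1)
print('bar',f(227,496,122),f(480,495,122))
print('front',f(57,388,160),f(643,386,160)); print('back',f(66,46,160),f(630,43,160))
s=pickle.load(open('scene0.pkl','rb'));print('scene top corners',[ray(s,*q,160)[:2].round(1) for q in((268,257),(415,252),(272,194),(405,191))])
```

```text
bar [603.5  91.1] [614.6 -36.3]
front [648.2 176.8] [ 673.4 -111.5]
back [851.9 197.1] [878.4 -93. ]
scene top corners [array([873.9, -91.7]), array([849.9, 186.8]), array([ 677.1, -109.1]), array([655.6, 190.7])]
```

```bash
python3 -m creep '{"dp":[[37,48,0],[74,96,0],[111,145,0],[148,193,0],[185,241,0],[222,289,0],[259,337,0],[296,386,0],[334,434,0],[371,482,0],[408,530,-10],[445,578,-20]],"rotation":[[0,0,6],[0,0,13],[0,0,20],[0,0,26],[0,0,33],[0,0,39],[0,0,46],[0,0,52],[0,0,59],[0,0,65],[0,0,72],[0,0,78.4]]}' 27 20
python3 -m creep '{"dp":[[0,0,0],[0,0,0]],"rotation":[[0,0,0],[0,0,0]]}'
python3 - <<'E'
from h import *
grab('top','t1.png');d=grab('scene','s1.png')
im=cv2.imread('pics/t1.png')[80:220,220:400];im2=d['image'][150:310,240:440]
cv2.imwrite('pics/c1.png',np.vstack([cv2.resize(im,(540,300),interpolation=3),cv2.resize(im2,(540,300),interpolation=3)]))
E
```

```text
clock: 1.6
ee_pos: [610.1, 28.8, 184.8]
orientation: [-2.118, -2.321, 0.001]
contact_force: [-0.3, 0.1, 0.2]
grip_width: 27.4
gripper_force: 0.0
clock: 1.85
ee_pos: [608.5, 26.7, 184.7]
orientation: [-2.122, -2.315, 0.003]
contact_force: [-0.4, -0.4, -0.2]
grip_width: 26.9
gripper_force: 0.0
```

View pics/c1.png

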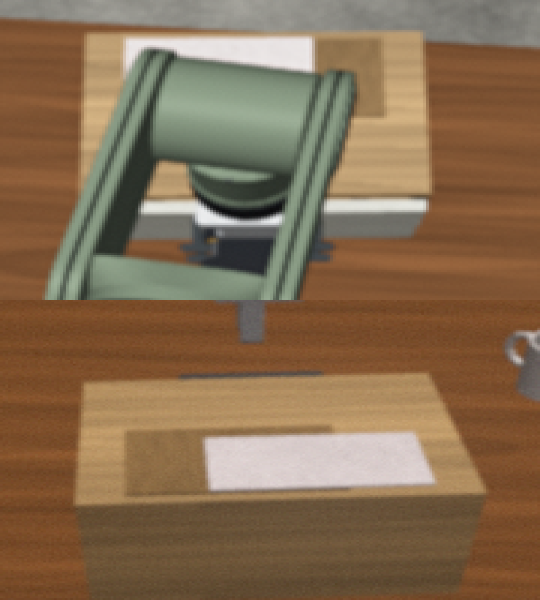

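The fingers hang over the bar, centred along it. In the scene crop the bar is at about (180–322, 376). I'll cross-check its x in that view before going down.

```bash
python3 - <<'E'
from h import *
import pickle
s=pickle.load(open('scene0.pkl','rb'))
f=lambda x,y:ray(s,240+x*200/540-.3,150+y*160/300-.3,124.5)[:2].round(1)
print(f(180,76.5),f(322,73))
E
python3 -m creep '{"dp":[[0,0,-10],[0,0,-20],[0,0,-30],[0,0,-38],[0,0,-44],[0,0,-50],[0,0,-50]],"rotation":[[0,0,0],[0,0,0],[0,0,0],[0,0,0],[0,0,0],[0,0,0],[0,0,0]]}'
```

```text
[613.7 -36.3] [601.8  90.7]
clock: 2.82
ee_pos: [608.9, 27.1, 134.8]
orientation: [-2.122, -2.316, 0.001]
contact_force: [0.4, -0.2, 0.5]
grip_width: 27.3
gripper_force: 0.0
```

Both views agree to within 2 mm. I'll go down the rest of the way and grip the bar.

```bash
python3 -m creep '{"dp":[[0,0,-5],[0,0,-10],[0,0,-16],[0,0,-22],[0,0,-28],[0,0,-32],[0,0,-32]],"rotation":[[0,0,0],[0,0,0],[0,0,0],[0,0,0],[0,0,0],[0,0,0],[0,0,0]]}'
python3 -m creep '{"dp":[[0,0,0],[0,0,0],[0,0,0],[0,0,0],[0,0,0]],"rotation":[[0,0,0],[0,0,0],[0,0,0],[0,0,0],[0,0,0]]}' 5 25
```

```text
clock: 3.7
ee_pos: [609.0, 27.0, 102.9]
orientation: [-2.122, -2.316, 0.001]
contact_force: [-0.0, -0.4, 0.1]
grip_width: 27.2
gripper_force: 0.0
clock: 4.32
ee_pos: [609.5, 26.9, 103.8]
orientation: [2.122, 2.316, 0.0]
contact_force: [-0.5, 0.1, 1.8]
grip_width: 10.3
gripper_force: 25.0
```

```bash
python3 -m creep '{"dp":[[-5,-0.4,0],[-13,-1.1,0],[-23,-2,0],[-33,-2.9,0],[-43,-3.8,0],[-53,-4.6,0],[-63,-5.5,0],[-73,-6.4,0],[-83,-7.3,0],[-93,-8.1,0],[-103,-9,0],[-110,-9.6,0]],"rotation":[[0,0,0],[0,0,0],[0,0,0],[0,0,0],[0,0,0],[0,0,0],[0,0,0],[0,0,0],[0,0,0],[0,0,0],[0,0,0],[0,0,0]]}'
python3 -m creep '{"dp":[[-4,-0.3,0],[-8,-0.7,0],[-12,-1,0],[-16,-1.4,0],[-20,-1.7,0],[-20,-1.7,0]],"rotation":[[0,0,0],[0,0,0],[0,0,0],[0,0,0],[0,0,0],[0,0,0]]}'
```

```text
clock: 5.82
ee_pos: [498.9, 16.5, 103.7]
orientation: [2.121, 2.315, -0.001]
contact_force: [1.4, -6.4, 2.6]
grip_width: 10.0
gripper_force: 25.0
clock: 6.58
ee_pos: [478.6, 14.5, 103.7]
orientation: [2.121, 2.316, -0.003]
contact_force: [0.3, -6.5, 5.2]
grip_width: 10.2
gripper_force: 25.0
```

```bash
python3 -m creep '{"dp":[[-2,-0.8,0],[-4,-1,0],[-6,-1.2,0],[-8,-1.4,0],[-8,-1.4,0]],"rotation":[[0,0,0],[0,0,0],[0,0,0],[0,0,0],[0,0,0]]}'
python3 -m creep '{"dp":[[-2,-0.2,0],[-4,-0.4,0],[-6,-0.6,0],[-6,-0.6,0]],"rotation":[[0,0,0],[0,0,0],[0,0,0],[0,0,0]]}'
```

```text
clock: 7.2
ee_pos: [471.1, 13.8, 103.7]
orientation: [2.122, 2.316, -0.001]
contact_force: [-0.3, -5.6, 4.5]
grip_width: 10.4
gripper_force: 25.0
clock: 7.7
ee_pos: [465.1, 13.2, 103.7]
orientation: [2.122, 2.316, -0.001]
contact_force: [0.9, -4.7, 4.2]
grip_width: 10.0
gripper_force: 25.0
```

```bash
python3 -m creep '{"dp":[[-2,-0.2,0],[-4,-0.4,0],[-4,-0.4,0]],"rotation":[[0,0,0],[0,0,0],[0,0,0]]}'
python3 -m creep '{"dp":[[-2,-0.2,0],[-4,-0.4,0],[-4,-0.4,0]],"rotation":[[0,0,0],[0,0,0],[0,0,0]]}'
```

```text
clock: 8.07
ee_pos: [462.8, 13.0, 103.7]
orientation: [2.12, 2.314, 0.004]
contact_force: [5.4, -4.8, 0.1]
grip_width: 10.5
gripper_force: 25.0
clock: 8.45
ee_pos: [462.8, 13.0, 103.8]
orientation: [2.117, 2.308, 0.015]
contact_force: [15.3, -3.0, -11.3]
grip_width: 10.3
gripper_force: 25.0
```

The drawer is at its stop: position steady while the force rises. I'll unload, release, rise, and swing aside to look.

```bash
python3 -m creep '{"dp":[[3,0.3,0],[5.5,0.5,0],[5.5,0.5,0],[5.5,0.5,0],[5.5,0.5,0]],"rotation":[[0,0,0],[0,0,0],[0,0,0],[0,0,0],[0,0,0]]}' 
python3 -m creep '{"dp":[[0,0,0],[0,0,0],[0,0,0],[0,0,0],[0,0,10],[0,0,25],[0,0,45],[0,0,70],[0,0,100],[0,0,130],[0,0,130]],"rotation":[[0,0,0],[0,0,0],[0,0,0],[0,0,0],[0,0,0],[0,0,0],[0,0,0],[0,0,0],[0,0,0],[0,0,0],[0,0,0]]}' 25
python3 -m creep '{"dp":[[-8,-50,0],[-16,-100,0],[-24,-150,0],[-32,-200,0],[-40,-250,0],[-50,-300,0],[-60,-350,0],[-60,-350,0]],"rotation":[[0,0,0],[0,0,0],[0,0,0],[0,0,0],[0,0,0],[0,0,0],[0,0,0],[0,0,0]]}' 60
python3 - <<'E'
from h import *
import pickle
for n in('top','scene'): pickle.dump(grab(n,n+'2.png'),open(n+'2.pkl','wb'))
E
```

```text
clock: 9.07
ee_pos: [462.9, 13.0, 103.7]
orientation: [2.121, 2.316, -0.0]
contact_force: [2.0, -4.7, 3.7]
grip_width: 10.2
gripper_force: 25.0
clock: 10.45
ee_pos: [465.2, 13.0, 237.3]
orientation: [2.118, 2.311, 0.007]
contact_force: [-0.6, 0.4, -0.0]
grip_width: 25.1
gripper_force: 0.0
clock: 11.45
ee_pos: [401.3, -339.0, 232.0]
orientation: [-2.127, -2.31, 0.0]
contact_force: [0.2, 0.8, -0.2]
grip_width: 60.0
gripper_force: 0.0
```

View pics/top2.png

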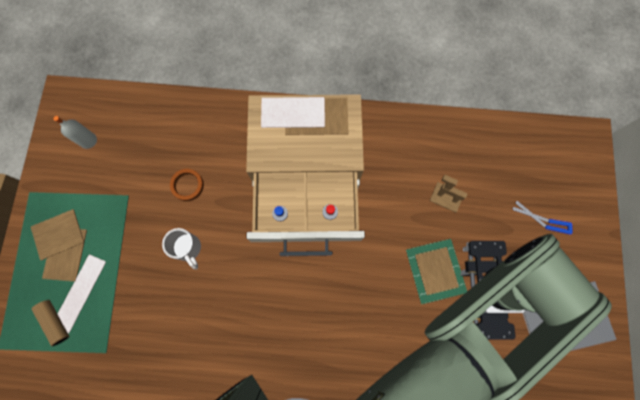

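View pics/scene2.png

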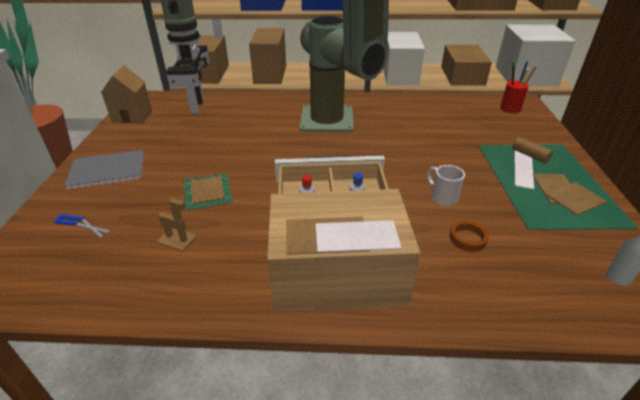

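The drawer is fully out. The red weight is in the right-hand compartment, top view (330,210) and scene view (307,182); blue is at (279,212). The mat is clear of obstacles.

Run:
```python
from h import *
import pickle
for n,z in(('top',131),('scene',130)):
    d=pickle.load(open(n+'2.pkl','rb')); h=cv2.cvtColor(d['image'],cv2.COLOR_BGR2HSV)
    for c,m in(('red',cv2.inRange(h,(0,150,80),(8,255,255))|cv2.inRange(h,(172,150,80),(180,255,255))),('blue',cv2.inRange(h,(100,150,80),(130,255,255)))):
        m[:150]=0;m[250:]=0;m[:,:260]=0;m[:,400:]=0
        b=cv2.boundingRect(m); M=cv2.moments(m,True); u,v=M['m10']/M['m00'],M['m01']/M['m00']
        print(n,c,b,round(u,1),round(v,1),[ray(d,u,v,q)[:2].round(1).tolist() for q in(125,131,138)])
d=pickle.load(open('top2.pkl','rb'))
print('front panel top ends',[ray(d,*q,147)[:2].round(1) for q in((247,234),(364,234))])
# cardboard centroid in top0
d=pickle.load(open('top0.pkl','rb')); g=cv2.inRange(cv2.cvtColor(d['image'],cv2.COLOR_BGR2HSV),(65,60,30),(95,255,255)); g[:,:390]=0;g[:,480:]=0;g[:225]=0;g[310:]=0
x=cv2.convexHull(cv2.findNonZero(g)); M=cv2.moments(x); print('mat',ray(d,M['m10']/M['m00'],M['m01']/M['m00'],3))
```

```text
top red (326, 205, 9, 9) 330.1 209.0 [[576.8, -37.9], [575.6, -37.8], [574.1, -37.7]]
top blue (275, 207, 8, 9) 278.6 210.8 [[561.7, 90.0], [560.5, 89.4], [559.1, 88.6]]
scene red (302, 175, 10, 12) 306.3 180.1 [[571.0, -39.1], [579.5, -38.4], [589.4, -37.7]]
scene blue (355, 173, 7, 6) 357.8 175.8 [[547.9, 89.6], [556.6, 89.1], [566.7, 88.4]]
front panel top ends [array([494.2, 157.6]), array([ 517.4, -123.7])]
mat [ 455.43895054 -338.29342116    3.        ]
```

```bash
python3 -m creep '{"dp":[[24,42,0],[49,85,0],[74,128,0],[99,171,0],[124,214,0],[149,257,0],[174,300,0],[174,300,0],[174,300,0],[174,300,0]],"rotation":[[0,0,0],[0,0,0],[0,0,0],[0,0,0],[0,0,0],[0,0,0],[0,0,0],[0,0,0],[0,0,0],[0,0,0]]}' 54 15
```

```text
clock: 12.8
ee_pos: [576.1, -37.1, 233.3]
orientation: [-2.123, -2.315, 0.001]
contact_force: [-0.2, 0.9, -0.2]
grip_width: 53.8
gripper_force: 0.0
```

```bash
python3 -m creep '{"dp":[[0,0,-15],[0,0,-32],[0,-0.5,-50],[0,-0.5,-66],[0,-0.5,-80],[0,-0.5,-92],[0,-0.5,-102],[0,-0.5,-110],[0,-0.5,-116],[0,-0.5,-121],[0,-0.5,-123],[0,-0.5,-123]],"rotation":[[0,0,0],[0,0,0],[0,0,0],[0,0,0],[0,0,0],[0,0,0],[0,0,0],[0,0,0],[0,0,0],[0,0,0],[0,0,0],[0,0,0]]}'
python3 -m creep '{"dp":[[0,0,0],[0,0,0],[0,0,0],[0,0,0],[0,0,0],[0,0,0]],"rotation":[[0,0,0],[0,0,0],[0,0,0],[0,0,0],[0,0,0],[0,0,0]]}' 15 15
```

```text
clock: 14.3
ee_pos: [576.9, -37.2, 110.5]
orientation: [2.122, 2.316, 0.0]
contact_force: [-0.7, -0.4, 0.1]
grip_width: 54.0
gripper_force: 0.0
clock: 15.05
ee_pos: [576.8, -37.2, 110.6]
orientation: [2.122, 2.316, -0.0]
contact_force: [-0.5, 1.0, 1.5]
grip_width: 23.8
gripper_force: 15.0
```

The knob is gripped at a 24 mm opening. I'll lift it.

```bash
python3 -m creep '{"dp":[[0,0,3],[0,0,8],[0,0,16],[0,0,26],[0,0,38],[0,0,50],[0,0,62],[0,0,74],[0,0,84],[0,0,90],[0,0,90],[0,0,90]],"rotation":[[0,0,0],[0,0,0],[0,0,0],[0,0,0],[0,0,0],[0,0,0],[0,0,0],[0,0,0],[0,0,0],[0,0,0],[0,0,0],[0,0,0]]}' 15 25
python3 - <<'E'
from h import *
import pickle
d=grab('scene','s3.png');t=grab('top','t3.png')
a=d['image'][110:260,250:400];b=t['image'][150:300,230:380]
cv2.imwrite('pics/c3.png',np.hstack([cv2.resize(a,(400,400),interpolation=3),cv2.resize(b,(400,400),interpolation=3)]))
E
```

```text
clock: 16.55
ee_pos: [576.4, -37.1, 199.9]
orientation: [-2.122, -2.316, 0.001]
contact_force: [-0.3, -0.5, -2.8]
grip_width: 23.5
gripper_force: 25.0
```

View pics/c3.png

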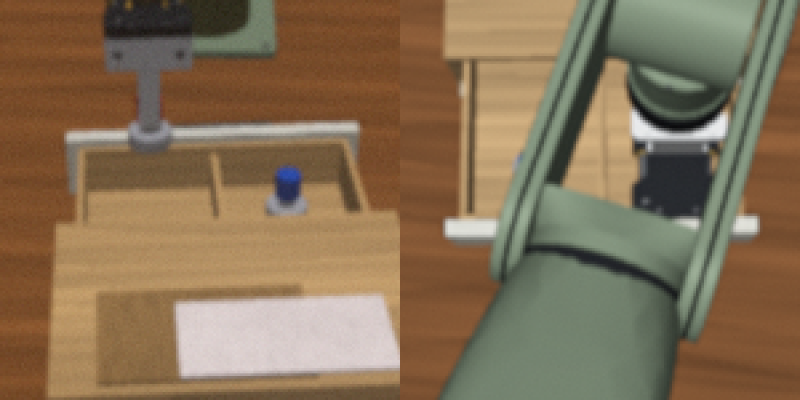

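The weight hangs upright in the fingers and the blue one still stands in the drawer. I'll carry it over to the mat.

```bash
python3 -m creep '{"dp":[[-6,-15,0],[-20,-50,0],[-36,-90,0],[-52,-130,0],[-68,-170,0],[-84,-210,0],[-100,-250,0],[-112,-280,0],[-120,-301,0],[-120,-301,0],[-120,-301,0]],"rotation":[[0,0,0],[0,0,0],[0,0,0],[0,0,0],[0,0,0],[0,0,0],[0,0,0],[0,0,0],[0,0,0],[0,0,0],[0,0,0]]}'
python3 -m creep '{"dp":[[0,0,-8],[0,0,-22],[0,0,-38],[0,0,-54],[0,0,-70],[0,0,-86],[0,0,-102],[0,0,-116],[0,0,-128],[0,0,-136],[0,0,-140],[0,0,-140]],"rotation":[[0,0,0],[0,0,0],[0,0,0],[0,0,0],[0,0,0],[0,0,0],[0,0,0],[0,0,0],[0,0,0],[0,0,0],[0,0,0],[0,0,0]]}'
python3 - <<'E'
from h import *
d=grab('scene','s4.png');t=grab('top','t4.png')
a=d['image'][110:260,130:280];b=t['image'][170:320,390:540]
cv2.imwrite('pics/c4.png',np.hstack([cv2.resize(a,(400,400),interpolation=3),cv2.resize(b,(400,400),interpolation=3)]))
E
```

```text
clock: 18.02
ee_pos: [456.9, -337.3, 200.3]
orientation: [-2.121, -2.316, -0.001]
contact_force: [-0.1, 0.3, -2.3]
grip_width: 23.6
gripper_force: 25.0
clock: 19.52
ee_pos: [456.9, -338.2, 60.4]
orientation: [2.122, 2.316, 0.0]
contact_force: [0.4, 0.4, -2.9]
grip_width: 23.3
gripper_force: 25.0
```

View pics/c4.png

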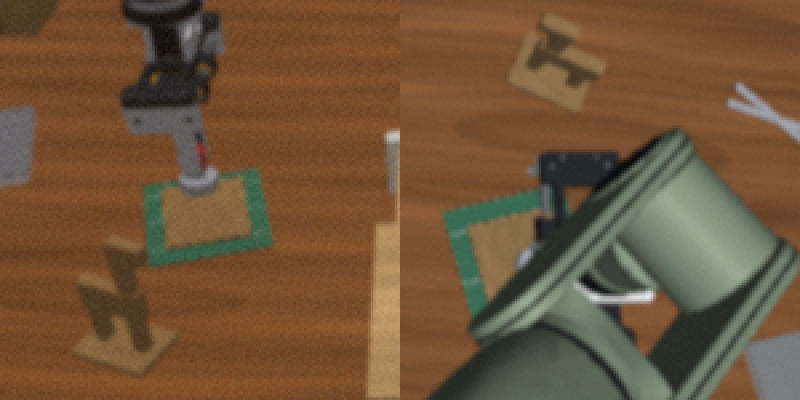

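The weight hangs over the cardboard, displaced in the picture only by its height, and clear of the figure. I'll lower it gently until it touches.

```bash
python3 -m creep '{"dp":[[0,0,-6],[0,0,-12],[0,0,-18],[0,0,-23],[0,0,-26],[0,0,-28],[0,0,-29],[0,0,-30],[0,0,-30]],"rotation":[[0,0,0],[0,0,0],[0,0,0],[0,0,0],[0,0,0],[0,0,0],[0,0,0],[0,0,0],[0,0,0]]}'
python3 -m creep '{"dp":[[0,0,-1],[0,0,-2],[0,0,-2]],"rotation":[[0,0,0],[0,0,0],[0,0,0]]}'
```

```text
clock: 20.75
ee_pos: [456.8, -338.2, 30.5]
orientation: [2.122, 2.316, -0.0]
contact_force: [-0.2, 0.7, -2.6]
grip_width: 23.5
gripper_force: 25.0
clock: 21.12
ee_pos: [456.9, -338.2, 28.6]
orientation: [2.122, 2.316, -0.0]
contact_force: [-0.6, 0.3, -0.5]
grip_width: 23.8
gripper_force: 25.0
```

```bash
python3 -m creep '{"dp":[[0,0,-0.5],[0,0,-0.5],[0,0,-0.5]],"rotation":[[0,0,0],[0,0,0],[0,0,0]]}'
python3 -m creep '{"dp":[[0,0,0],[0,0,0],[0,0,0],[0,0,0],[0,0,0],[0,0,5],[0,0,15],[0,0,30],[0,0,50],[0,0,80],[0,0,120],[0,0,150]],"rotation":[[0,0,0],[0,0,0],[0,0,0],[0,0,0],[0,0,0],[0,0,0],[0,0,0],[0,0,0],[0,0,0],[0,0,0],[0,0,0],[0,0,0]]}' 54
python3 -m creep '{"dp":[[-20,-30,10],[-50,-60,10],[-90,-90,10],[-130,-120,10],[-160,-150,10],[-170,-180,10],[-180,-210,10],[-180,-210,10],[-180,-210,10]],"rotation":[[0,0,0],[0,0,0],[0,0,0],[0,0,0],[0,0,0],[0,0,0],[0,0,0],[0,0,0],[0,0,0]]}'
python3 - <<'E'
from h import *
d=grab('scene','s5.png');t=grab('top','t5.png')
for n,q in(('top',t),('scene',d)):
    h=cv2.cvtColor(q['image'],cv2.COLOR_BGR2HSV); m=cv2.inRange(h,(0,150,80),(8,255,255))|cv2.inRange(h,(172,150,80),(180,255,255))
    b=np.zeros_like(m)
    if n=='top': b[220:310,400:480]=m[220:310,400:480]
    else: b[150:215,170:245]=m[150:215,170:245]
    M=cv2.moments(b,True); 
    if M['m00']: print(n,M['m00'],ray(q,M['m10']/M['m00'],M['m01']/M['m00'],46))
cv2.imwrite('pics/c5.png',np.hstack([cv2.resize(d['image'][120:270,150:400],(400,400),interpolation=3),cv2.resize(t['image'][150:310,230:490],(400,400),interpolation=3)]))
E
```

```text
clock: 21.5
ee_pos: [456.9, -338.2, 28.6]
orientation: [2.122, 2.316, -0.0]
contact_force: [-1.9, 1.8, 4.4]
grip_width: 23.1
gripper_force: 25.0
clock: 23.0
ee_pos: [457.4, -338.8, 181.3]
orientation: [2.12, 2.314, -0.0]
contact_force: [-0.2, -0.9, -0.3]
grip_width: 54.0
gripper_force: 0.0
clock: 24.12
ee_pos: [277.1, -547.4, 188.4]
orientation: [2.122, 2.316, 0.001]
contact_force: [-0.8, -0.2, 0.6]
grip_width: 53.8
gripper_force: 0.0
top 68.0 [ 456.38611657 -340.23635545   46.        ]
scene 80.0 [ 456.81927492 -339.92826914   46.        ]
```

View pics/c5.png

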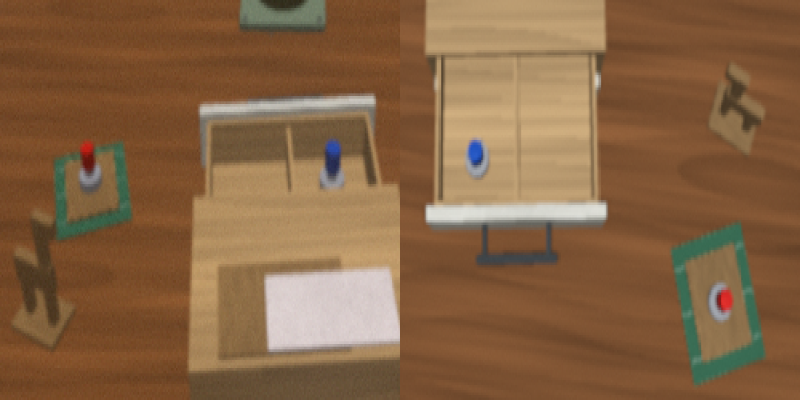

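The red weight stands upright in the middle of the cardboard. The drawer is out, the blue weight is standing in it, and the figure is where it was. The robot is clear, so I'll hand it in.

```bash
python3 -c "
from plant import job; print(job.sign_off())"
```

```text
the job is handed in; nothing more can be done
None
```

The job is handed in, with no verdict returned: in the last pictures the red weight stands upright within about 2 mm of the cardboard's middle, the top drawer is out to its stop with the blue weight standing in it, and the arm is clear of everything.

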